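# Shoot and lock the gated slide bolt of a test nest

### The job

Lock the nest carrier in its fixture: push the upright stud of the slide bolt along the slot in the gate plate until it reaches the corner, so that the bolt goes through the hole in the carrier's lug, then push it sideways to the very end of the short leg of the slot so that the bolt cannot slide back. Only push the stud, do not pull it up, and leave the loose parts round the fixture where they are.

Things in the scene. Friction and masses are not known exactly. Their poses are not given: they have to be found in the camera images.
- lock_base: fixture, fixed to the bench: grey foot plate, x -83..124, y -57..62 mm in its frame. Origin at bench level, z up; +x: the bolt is shot, +y: short leg. On it the aluminium gate box, x -75..45, y -50..55 mm, flat top at z 28 mm (corner screws 4 mm higher) with one L-shaped slot 16 mm wide. At x 72..117 mm the nest carrier: plate, lug with hole (top at 36 mm), a connector (to 46 mm)
- slot_start (a point): centre of the slot at the open end of its long leg, at the gate plate's top; in the fixture's frame (-45, -15, 28) mm. The long leg runs 60 mm along +x from here to the corner
- slot_corner (a point): centre of the slot at the corner, at the gate plate's top; in the fixture's frame (15, -15, 28) mm
- slot_end (a point): centre of the slot at the end of the short leg (locked), at the gate plate's top; in the fixture's frame (15, 25, 28) mm, 40 mm along +y from the corner
- stud_head (a point): centre of the black cylindrical head of the upright stud that rides in the slot, 53 mm above the bench; the head is 20 mm in diameter and reaches from 32 to 75 mm above the bench, on a 12 mm pin in the slot (2 mm play each side)
- bolt (a joint): travel of the bolt, and of the stud with it, along the long leg (fixture's +x), in m: 0 = fully open, 0.060 = at the corner, where it meets its stop. It slides with about 2 N of friction and stays where it is left; no spring
- cross (a joint): travel of the stud across the bolt, along the short leg (fixture's +y), in m: 0 = in line with the long leg, 0.040 = end of the short leg, where it meets its stop. The gate plate lets it go across only at the corner (bolt within about 2 mm of 0.060). About 1.5 N of friction, stays where it is left
- stud (a joint): how far the stud is pulled up out of its seat, in m: 0 = seated, up to 0.015; a spring holds it down with 4 N. It shall stay seated
- spare_connector: loose dark plastic connector, an upright cylinder 25 mm wide and 32 mm high, standing on the bench beyond the carrier end of the fixture; origin at the centre of its underside. To be left alone
- grease_tin: loose round tin, 54 mm in diameter and 24 mm high, on the bench at the fixture's other end; origin at the centre of its underside. To be left alone
- nest_blank: loose milled metal block 44 x 70 x 28 mm with a round recess on top, lying on the bench to the far side of the fixture; origin at the centre of its underside. To be left alone

How it is judged:
By the outcome, as a careful person would: the job done as asked, in the order asked, and still so for the second after the job is handed in, with the robot touching nothing.
It also fails if it takes over 45 s, if anything falls off the work surface, if the arm or the gripper's body presses on something with over 40 N, if the wrist force passes 120 N, or if a joint passes its speed limit or range.

### The arm

A 6-joint arm with a two-finger parallel gripper is mounted at the origin on the work surface; the furniture and walls round the work are solid. World frame = base frame: x ahead of the robot, y to its left, z up, the work surface at z = 0. Lengths are in mm, angles in rad, forces in N, time in s.
With the tool pointing down it reaches from about 300 to 775 mm from the base axis. Payload 14.6 kg.
Tool frame: the origin (TCP) lies between the finger pads; the fingertips stand 8 mm ahead of it and the grasp point (between the pads) lies 11 mm behind it; x points along the fingers, y is the direction in which the jaws open and shut, and the axes are right-handed (so a half turn about x gives the same grasp; the last joint's range is limited). The gripper opens to 94 mm and grips with 3 to 60 N. Pads are 16 mm wide; open, the fingers measure 119 mm over their backs; the gripper's body (75 mm by 177 mm) begins 78 mm behind the grasp point.
Start: joints at [-1.324, 0.3, 1.521, -0, 1.321, -0.067], TCP at [169.764, -523.134, 213.446] pointing down, gripper open.
Joint ranges: [-3.03, 3.03], [-0.79, 2.21], [0.23, 2.52], [-1.04, 4.18], [0, 3.07], [-2.55, 2.55]. Speed limits (rad/s): [2.22, 2.22, 2.57, 3.14, 3.14, 3.14].

### API

Orientations are given as [roll, pitch, yaw] about the fixed x, y, z axes, in that order (R = Rz(yaw) Ry(pitch) Rx(roll)).
In Python, from cell import telemetry, camera, calibration, order gives the robot as it stands.
- The arm moves only by the shell command python3 -m handwheel 'ROWS' [FORCE]. ROWS is JSON, a list of rows, each a list of 7 numbers: the turn, a rotation vector about the tool's x, y, z as a fraction of full scale, then the shift along the tool's x, y, z as a fraction of full scale, then the opening, from 0 (shut) to 1 (fully open). A call has 1 to 12 rows; each row is the pose to reach, as a shift and turn from the pose measured when the call began, along the tool's axes at that moment, turning the shorter way round; what a row does not reach only later rows make up. Full scale, the value 1, is 300 mm for a shift and pi rad for a turn. A row lasts 1/8 s, in which the tool goes at most 62.5 mm and 10.7 degrees, less where a joint would pass 70% of its speed; a pose out of reach is approached as far as the arm can. A call with a number of a shift or a turn outside -1 to 1 is refused whole. A call with a gripper value outside its range is refused whole. The fingers move at their own pace and stop on an object; FORCE is the grip in N (left out, the last holds). Time passes only in rows, so rows that repeat a pose let the fingers close. It gives the time, the measured TCP pose, the force and the opening at its end, in the units of the state.
- telemetry.read_state(): the state, without advancing time (a new reading comes with each control period).
- camera(name): name is "scene" or "top"; returns the picture (400x640x3 uint8, red, green, blue); there is no depth.
- calibration(name): a dict with "fov_y" (degrees; the focal length in pixels is half the picture's height over the tangent of half this angle, whatever the lens; pixels are square), "cx", "cy" (the principal point, pixels), "position" and "attitude" of the camera in the world. Camera axes: x right, y down, z forward; pixel columns grow to the right and rows downward; lengths in mm; the calibration is good to about 2 mm. A picture is of the moment at which its call begins. calibration takes no time and is no camera call.
- order.sign_off(): hands the job in, once; it reports no verdict.
The state is a dict: "clock": time; "joints": joint angles; "qd": joint speeds; "effort": joint torques, N m; "eef_pos": TCP position; "eef_rot": TCP orientation; "wrist_force": force on the tool from outside, world axes, zero at the start; "moment": the same for the moment, N m; "finger_gap": finger opening in mm.
Only numpy, scipy, OpenCV 4.12 (cv2) and the standard library are available. Lean on these libraries where they do the work, as an engineer would, in place of code of your own. Each camera call takes 0.05 s, during which the arm holds its last target.

## Working session

There is one attempt and no reset: what is moved stays moved. The work goes in short steps, Python scripts to look and compute and a shell command to move; the robot and the scene stay as the last step left them, time stands still between calls to the robot, and variables do not carry over. Pictures are saved under pics/ and viewed, and the job is handed in when it is done.

```bash
ls; mkdir -p pics
python3 - <<'E'
from cell import telemetry, camera, calibration
import cv2
for n in ("scene","top"):
    im=camera(n); cv2.imwrite(f"pics/{n}0.png",im[:,:,::-1]); print(n,calibration(n))
print(telemetry.read_state())
E
```

```text
pics
scene {'fov_y': 44.72117390966786, 'cx': 315.28670657090953, 'cy': 202.39892363303272, 'position': array([279.96363901, 636.83240306, 725.56469765]), 'attitude': array([-2.40947635, -0.01133364, -2.61464029])}
top {'fov_y': 52.40409399851761, 'cx': 315.6417397690006, 'cy': 201.51212991474264, 'position': array([455.87528725, 142.91657703, 896.58859984]), 'attitude': array([-3.01074351, -0.0176501 , -1.55953784])}
{'clock': 0.1, 'joints': array([-1.32357722e+00,  3.00405623e-01,  1.52150204e+00, -8.24276004e-06,
        1.32067884e+00, -6.66223161e-02]), 'qd': array([ 0.00209847, -0.00070135, -0.00079886,  0.00048821, -0.00129077,
        0.00104142]), 'effort': array([-1.44399968e-03, -5.32654345e+01, -3.53286445e+01,  7.09199044e-02,
        2.35351530e-02, -6.72946840e-05]), 'eef_pos': array([ 169.72380151, -522.93114568,  212.95567374]), 'eef_rot': array([-1.6293851 ,  1.56980245,  1.82605103]), 'wrist_force': array([ 0.67101279, -0.1226233 ,  0.64911692]), 'moment': array([-0.01246403, -0.0644033 ,  0.0073589 ]), 'finger_gap': 93.77723621159176}
```

View pics/scene0.png

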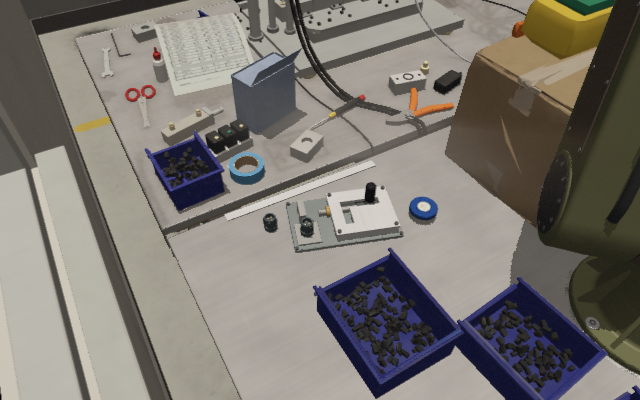

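View pics/top0.png

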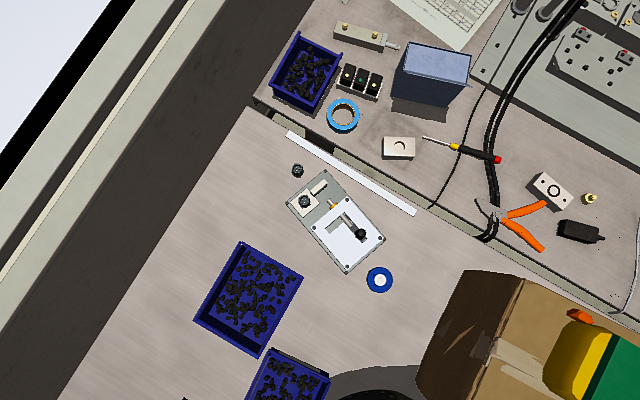

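The top view shows the fixture near (335,220), with the stud head at about (360,234) and the tin at (379,280). The spare connector is at (298,170) and the nest blank at (399,147). I'll zoom in on both views.

Run:
```python
import cv2
a=cv2.imread("pics/top0.png")[155:290,270:410]; cv2.imwrite("pics/topz.png",cv2.resize(a,None,fx=4.2,fy=4.2,interpolation=cv2.INTER_CUBIC))
a=cv2.imread("pics/scene0.png")[170:260,260:450]; cv2.imwrite("pics/scenez.png",cv2.resize(a,None,fx=4.2,fy=4.2,interpolation=cv2.INTER_CUBIC))
```

```text
(no output)
```

View pics/topz.png

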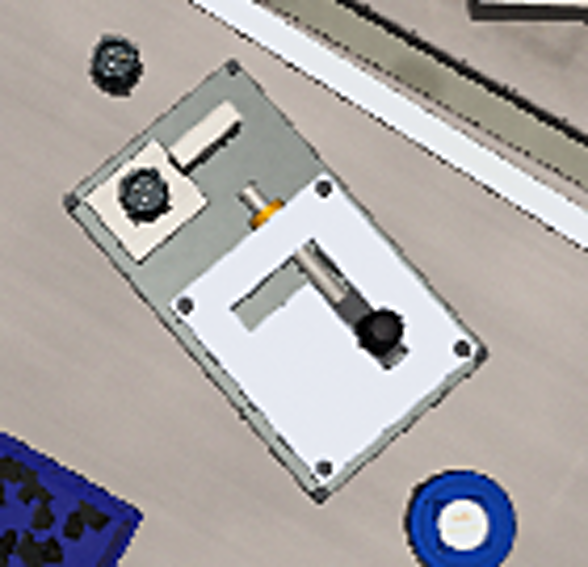

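View pics/scenez.png

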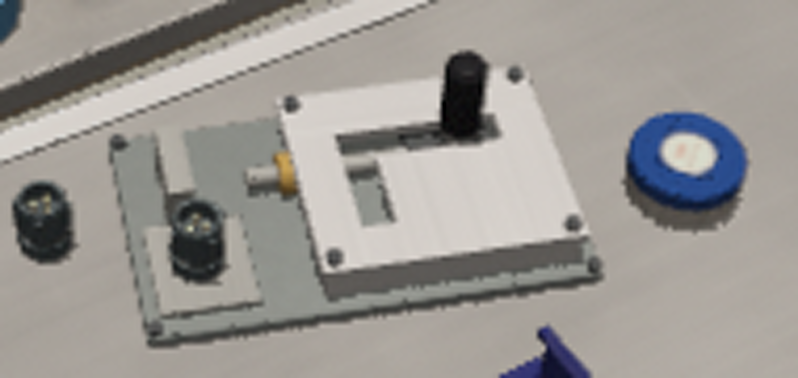

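```bash
cat > h.py <<'E'
import numpy as np
from cell import calibration
from scipy.spatial.transform import Rotation as R
C={n:calibration(n) for n in("scene","top")}
def proj(n,P):
    c=C[n]; f=200/np.tan(np.radians(c["fov_y"])/2)
    q=(np.atleast_2d(P)-c["position"])@R.from_euler("xyz",c["attitude"]).as_matrix()
    return np.c_[c["cx"]+f*q[:,0]/q[:,2], c["cy"]+f*q[:,1]/q[:,2]]
def back(n,uv,z):
    c=C[n]; f=200/np.tan(np.radians(c["fov_y"])/2)
    d=R.from_euler("xyz",c["attitude"]).as_matrix()@np.array([(uv[0]-c["cx"])/f,(uv[1]-c["cy"])/f,1])
    return c["position"]+d*(z-c["position"][2])/d[2]
def fix(p,P):
    P=np.atleast_2d(np.array(P,float)); c,s=np.cos(p[2]),np.sin(p[2])
    return np.c_[p[0]+c*P[:,0]-s*P[:,1],p[1]+s*P[:,0]+c*P[:,1],P[:,2]]
E
python3 - <<'E'
from h import *
from scipy.optimize import least_squares
T=[((45,-50,28),(332,172)),((45,55,28),(165,302)),((-75,55,28),(320,485)),((-75,-50,28),(480,350)),((23,-23,28),(308,238)),((23,33,28),(230,307)),((7,33,28),(250,330)),((-53,-23,28),(410,350)),((-53,-7,28),(390,368))]
S=[((45,-50,28),(277,97)),((-75,-50,28),(527,68)),((-75,55,28),(590,235)),((45,55,28),(322,270)),((23,-23,28),(337,135)),((23,33,28),(362,226)),((7,33,28),(396,221)),((-53,-23,28),(497,115))]
def prep(L,o):return np.array([a for a,b in L],float),np.array([b for a,b in L])/4.2+o
tp,tu=prep(T,(270,155)); sp,su=prep(S,(260,170))
def res(p,w):
    r=[]
    if 't' in w:r.append((proj("top",fix(p,tp))-tu).ravel())
    if 's' in w:r.append((proj("scene",fix(p,sp))-su).ravel())
    return np.concatenate(r)
g=back("top",(270+300/4.2,155+330/4.2),28); print(g)
for w in("t","s","ts"):
    best=min((least_squares(res,[g[0],g[1],a],args=(w,),loss="soft_l1") for a in(0,1.5,3,4.5)),key=lambda r:r.cost)
    print(w,best.x,np.degrees(best.x[2])%360,best.cost,np.abs(best.fun).max())
p=best.x; print(best.fun.reshape(-1,2).round(1).tolist())
for k,v in dict(start=(-45,-15,28),corner=(15,-15,28),end=(15,25,28)).items(): print(k,fix(p,v).round(1))
print("stud top meas",back("top",(270+380/4.2,155+325/4.2),75), back("scene",(260+467/4.2,170+60/4.2),75))
print("tin",back("top",(379,280),24),"conn",back("top",(270+116/4.2,155+62/4.2),32),"nest",back("top",(399,147),28))
print("bins",[back("top",u,40).round() for u in((242,242),(302,275),(258,357),(194,320),(330,380))])
E
```

```text
[502.04312912  73.00559978  28.        ]
t [517.43397665  68.83753934   0.7083643 ] 40.58628481740384 2.713763542982825 1.567354302720048
s [ 515.84208014   67.87204561 -124.96727259] 39.9027032811091 0.4163594534945281 0.43478518554073275
ts [ 516.5823613    68.22460467 -106.11274616] 40.18749268378633 4.769524129755572 1.6460394392764215
[[-1.1, 0.1], [1.2, -0.0], [0.4, 0.3], [-0.2, 0.7], [1.6, 0.1], [0.2, 0.2], [0.2, 0.5], [0.3, 0.8], [-0.7, 1.3], [-0.2, -0.1], [-0.6, -0.3], [-0.5, 0.2], [-0.1, 0.3], [-0.7, -0.4], [-0.4, 0.0], [-0.1, 0.1], [-0.7, -0.4]]
start [[491.9  27.7  28. ]]
corner [[537.7  66.4  28. ]]
end [[511.9  97.   28. ]]
stud top meas [502.41913922  38.21527218  75.        ] [500.90409689  35.11386325  75.        ]
tin [405.06119108  -7.27706615  24.        ] conn [638.68628575 168.7684553   32.        ] nest [693.97108062 -53.40419284  28.        ]
bins [array([481., 282.,  40.]), array([415., 156.,  40.]), array([251., 242.,  40.]), array([322., 374.,  40.]), array([207.,  96.,  40.])]
```

Run:
```python
import cv2
from h import *
a=cv2.imread("pics/top0.png")[180:400,380:640]; b=cv2.imread("pics/scene0.png")[0:210,420:640]
cv2.imwrite("pics/tb.png",cv2.resize(a,None,fx=3,fy=2.7)); cv2.imwrite("pics/sb.png",cv2.resize(b,None,fx=2.8,fy=2.8))
for n in C: print(n,proj(n,[[0,0,0],[170,-523,213],[400,-300,300],[170,-523,400],[0,0,400]]).round())
```

```text
scene [[644. 312.]
 [636.  32.]
 [511.   8.]
 [688. -63.]
 [837. 125.]]
top [[375. 481.]
 [722. 440.]
 [612. 297.]
 [886. 513.]
 [436. 686.]]
```

View pics/tb.png

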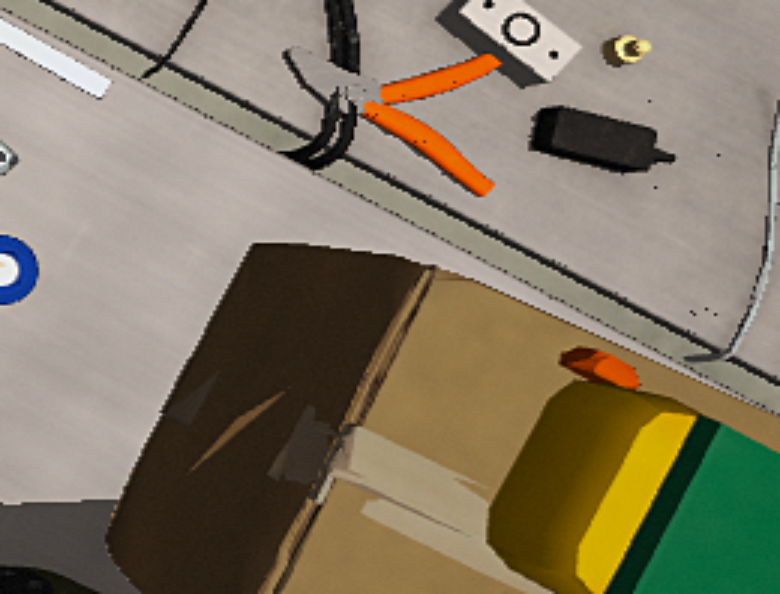

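View pics/sb.png

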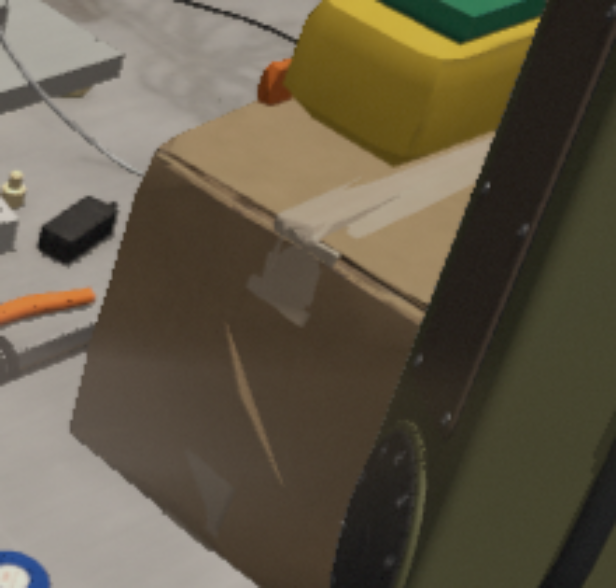

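Run:
```python
from h import *
from scipy.optimize import least_squares
def tri(t,s):
    r=least_squares(lambda P:np.r_[(proj("top",P)[0]-t),(proj("scene",P)[0]-s)],[350,-200,200]); return r.x.round(),r.cost
t=lambda u,v:(380+u/3,180+v/2.7); s=lambda u,v:(420+u/2.8,v/2.8)
print("corner",tri(t(433,267),s(160,152)),"tape",tri(t(340,432),s(295,220)))
print("bottom corner",tri(t(253,243),s(72,430)))
H=tri(t(433,267),s(160,152))[0][2]
print("orange", back("top",t(600,370),H))
for u in((490,505),(555,395),(535,580)): print("ybot",back("top",t(*u),H).round())
for z in (H+40,H+80,H+120,H+160): print(z,[back("top",t(*u),z).round() for u in((600,590),(697,415),(780,460))])
for z in (H,H+40,H+80,H+120,H+160): print("sc",z,[back("scene",s(*u),z).round() for u in((290,85),(325,0),(405,160),(465,42),(440,60))])
```

```text
corner (array([ 421., -199.,  250.]), np.float64(1.0437256008291202)) tape (array([ 327., -139.,  265.]), np.float64(10.68428888162167))
bottom corner (array([ 426., -197.,    6.]), np.float64(0.49006670987016804))
orange [ 364.43449354 -283.20889129  250.        ]
ybot [ 289. -221.  250.]
ybot [ 350. -259.  250.]
ybot [ 249. -241.  250.]
290.0 [array([ 257., -248.,  290.]), array([ 347., -303.,  290.]), array([ 324., -342.,  290.])]
330.0 [array([ 270., -223.,  330.]), array([ 354., -273.,  330.]), array([ 332., -310.,  330.])]
370.0 [array([ 283., -197.,  370.]), array([ 361., -244.,  370.]), array([ 341., -278.,  370.])]
410.0 [array([ 296., -171.,  410.]), array([ 368., -215.,  410.]), array([ 350., -246.,  410.])]
sc 250.0 [array([ 368., -332.,  250.]), array([ 378., -475.,  250.]), array([ 279., -274.,  250.]), array([ 274., -462.,  250.]), array([ 285., -424.,  250.])]
sc 290.0 [array([ 361., -251.,  290.]), array([ 370., -382.,  290.]), array([ 279., -197.,  290.]), array([ 275., -369.,  290.]), array([ 284., -335.,  290.])]
sc 330.0 [array([ 353., -169.,  330.]), array([ 361., -288.,  330.]), array([ 279., -121.,  330.]), array([ 275., -277.,  330.]), array([ 284., -246.,  330.])]
sc 370.0 [array([346., -88., 370.]), array([ 353., -195.,  370.]), array([280., -44., 370.]), array([ 276., -185.,  370.]), array([ 284., -157.,  370.])]
sc 410.0 [array([339.,  -6., 410.]), array([ 345., -101.,  410.]), array([280.,  32., 410.]), array([276., -92., 410.]), array([283., -67., 410.])]
```

```bash
cat >> h.py <<'E'
from cell import telemetry
P=np.array([516.5,68.2,np.radians(40.2)])
def plan(pts,yaw=None):
    """pts world xyz; yaw = world angle of tool y; prints rows' fractions in current tool axes"""
    s=telemetry.read_state(); M=R.from_euler("xyz",s["eef_rot"]).as_matrix()
    print("t",round(s["clock"],2),"tcp",s["eef_pos"].round(1),"F",s["wrist_force"].round(1),"gap",round(s["finger_gap"],1),"j",s["joints"].round(2))
    print("toolx",M[:,0].round(3),"tooly ang",np.degrees(np.arctan2(M[1,1],M[0,1])).round(1))
    rv=np.zeros(3)
    if yaw is not None:
        a=np.radians(yaw); x=np.array([0,0,-1.]); y=np.array([np.cos(a),np.sin(a),0]); D=np.c_[x,y,np.cross(x,y)]
        rv=R.from_matrix(M.T@D).as_rotvec()
    for p in pts: print("->",np.round(p,1),"turn",(rv/np.pi).round(4),"shift",(M.T@(np.array(p)-s["eef_pos"])/300).round(4))
    return s,M
def ff(v): # world -> fixture
    d=np.array(v[:2])-P[:2]; c,s=np.cos(P[2]),np.sin(P[2]); return np.array([c*d[0]+s*d[1],-s*d[0]+c*d[1]])
E
python3 - <<'E'
from h import *
S=fix(P,(-33,-15,0))[0];print("stud",S, "fix yaw", 40.2)
A=fix(P,(-33-10-8-14,-15,0))[0]; print(A)
for yaw in(130.2,-49.8): plan([[170,-523,500],[350,-425,500],[480,-270,500],[540,-80,500],[A[0],A[1],500],[A[0],A[1],150]],yaw)
E
```

```text
stud [500.97659637  35.44295588   0.        ] fix yaw 40.2
[476.53512345  14.78830987   0.        ]
t 0.1 tcp [ 169.7 -522.9  213. ] F [ 0.7 -0.1  0.6] gap 93.8 j [-1.32  0.3   1.52 -0.    1.32 -0.07]
toolx [-0.     0.001 -1.   ] tooly ang -72.0
-> [ 170 -523  500] turn [8.766e-01 4.000e-04 1.000e-04] shift [-9.568e-01 -4.000e-04 -9.000e-04]
-> [ 350 -425  500] turn [8.766e-01 4.000e-04 1.000e-04] shift [-0.9567 -0.1259 -0.6724]
-> [ 480 -270  500] turn [8.766e-01 4.000e-04 1.000e-04] shift [-0.9563 -0.4836 -1.2441]
-> [540 -80 500] turn [8.766e-01 4.000e-04 1.000e-04] shift [-0.9557 -1.0242 -1.6298]
-> [476.5  14.8 500. ] turn [8.766e-01 4.000e-04 1.000e-04] shift [-0.9553 -1.3901 -1.5261]
-> [476.5  14.8 150. ] turn [8.766e-01 4.000e-04 1.000e-04] shift [ 0.2113 -1.3889 -1.5261]
t 0.1 tcp [ 169.7 -522.9  213. ] F [ 0.7 -0.1  0.6] gap 93.8 j [-1.32  0.3   1.52 -0.    1.32 -0.07]
toolx [-0.     0.001 -1.   ] tooly ang -72.0
-> [ 170 -523  500] turn [-1.234e-01 -1.000e-04  3.000e-04] shift [-9.568e-01 -4.000e-04 -9.000e-04]
-> [ 350 -425  500] turn [-1.234e-01 -1.000e-04  3.000e-04] shift [-0.9567 -0.1259 -0.6724]
-> [ 480 -270  500] turn [-1.234e-01 -1.000e-04  3.000e-04] shift [-0.9563 -0.4836 -1.2441]
-> [540 -80 500] turn [-1.234e-01 -1.000e-04  3.000e-04] shift [-0.9557 -1.0242 -1.6298]
-> [476.5  14.8 500. ] turn [-1.234e-01 -1.000e-04  3.000e-04] shift [-0.9553 -1.3901 -1.5261]
-> [476.5  14.8 150. ] turn [-1.234e-01 -1.000e-04  3.000e-04] shift [ 0.2113 -1.3889 -1.5261]
```

```bash
python3 -m handwheel '[[0,0,0,-0.2,0,0,0.5],[0,0,0,-0.4,0,0,0.2],[0,0,0,-0.6,0,0,0],[0,0,0,-0.8,0,0,0],[-0.06,0,0,-0.96,0,0,0],[-0.123,0,0,-0.96,0,0,0],[-0.123,0,0,-0.96,0,0,0]]' 10
python3 - <<'E'
from h import *
plan([[350,-425,500],[480,-270,500],[540,-80,500],[477,15,500]],-49.8)
E
```

```text
clock: 0.98
eef_pos: [169.8, -523.3, 500.5]
eef_rot: [-2.018, 1.569, 1.824]
wrist_force: [0.0, -0.9, -0.4]
finger_gap: 27.7
t 0.97 tcp [ 169.8 -523.3  500.5] F [ 0.  -0.9 -0.4] gap 27.7 j [-1.32  0.29  0.88 -0.    1.97 -0.45]
toolx [-0.     0.002 -1.   ] tooly ang -49.9
-> [ 350 -425  500] turn [-0.0006 -0.0002  0.0005] shift [ 0.0019  0.136  -0.6706]
-> [ 480 -270  500] turn [-0.0006 -0.0002  0.0005] shift [ 0.0026  0.0197 -1.3349]
-> [540 -80 500] turn [-0.0006 -0.0002  0.0005] shift [ 0.0036 -0.3361 -1.8957]
-> [477  15 500] turn [-0.0006 -0.0002  0.0005] shift [ 0.0042 -0.7136 -1.9389]
```

```bash
python3 -m handwheel '[[0,0,0,0,0.04,-0.2,0],[0,0,0,0,0.08,-0.4,0],[0,0,0,0,0.12,-0.6,0],[0,0,0,0,0.11,-0.8,0],[0,0,0,0,0.08,-1,0],[0,0,0,0,0.08,-1,0]]'
python3 - <<'E'
from h import *
plan([[480,-270,500],[540,-80,500],[477,15,500],[477,15,150]],-49.8)
E
```

```text
clock: 1.72
eef_pos: [416.9, -345.8, 500.0]
eef_rot: [-1.873, 1.568, 1.969]
wrist_force: [-0.1, -1.4, -0.3]
finger_gap: 0.9
t 1.73 tcp [ 416.9 -345.8  500. ] F [-0.1 -1.4 -0.3] gap 0.9 j [-0.76  0.27  0.91  0.    1.96  0.11]
toolx [-0.001  0.003 -1.   ] tooly ang -49.9
-> [ 480 -270  500] turn [-0.0005 -0.0003  0.0009] shift [ 0.0006 -0.0577 -0.3238]
-> [540 -80 500] turn [-0.0005 -0.0003  0.0009] shift [ 0.0021 -0.4132 -0.8848]
-> [477  15 500] turn [-0.0005 -0.0003  0.0009] shift [ 0.0033 -0.7907 -0.9282]
-> [477  15 150] turn [-0.0005 -0.0003  0.0009] shift [ 1.1699 -0.7872 -0.9272]
```

```bash
python3 -m handwheel '[[0,0,0,0,-0.03,-0.16,0],[0,0,0,0,-0.06,-0.33,0],[0,0,0,0,-0.18,-0.5,0],[0,0,0,0,-0.3,-0.68,0],[0,0,0,0,-0.41,-0.85,0],[0,0,0,0,-0.6,-0.9,0],[0,0,0,0,-0.787,-0.927,0],[0,0,0,0.1,-0.787,-0.927,0],[0,0,0,0.3,-0.787,-0.927,0],[0,0,0,0.5,-0.787,-0.927,0],[0,0,0,0.7,-0.787,-0.927,0],[0,0,0,0.8,-0.787,-0.927,0]]'
python3 - <<'E'
from h import *
import cv2
from cell import camera
plan([[476.5,14.8,150],[476.5,14.8,55]],-49.8)
for n in C: cv2.imwrite(f"pics/{n}1.png",camera(n)[:,:,::-1])
a=cv2.imread("pics/top1.png")[130:330,230:450]; b=cv2.imread("pics/scene1.png")[130:270,240:460]
cv2.imwrite("pics/both1.png",np.vstack([cv2.resize(a,None,fx=2,fy=1.5),cv2.resize(b,None,fx=2,fy=2)]))
E
```

```text
clock: 3.22
eef_pos: [475.7, 13.8, 257.5]
eef_rot: [-1.165, 1.564, 2.672]
wrist_force: [2.1, 0.4, 0.9]
finger_gap: 0.4
t 3.23 tcp [475.7  13.8 257.5] F [2.1 0.4 0.9] gap 0.4 j [-0.05  0.1   1.65  0.    1.39  0.83]
toolx [-0.006  0.003 -1.   ] tooly ang -50.2
-> [476.5  14.8 150. ] turn [-0.002   0.0008  0.0019] shift [ 0.3582  0.0011 -0.005 ]
-> [476.5  14.8  55. ] turn [-0.002   0.0008  0.0019] shift [ 0.6748  0.0029 -0.0059]
```

View pics/scene1.png

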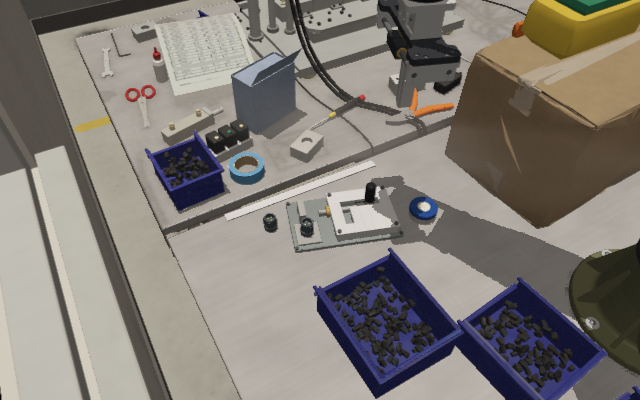

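View pics/top1.png

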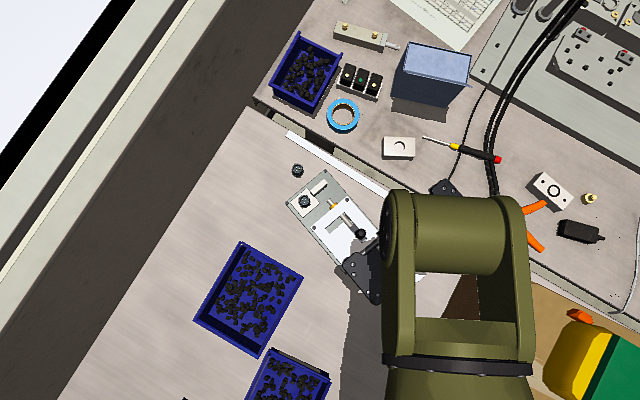

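```bash
python3 -m handwheel '[[-0.002,0,0.002,0.15,0,-0.005,0],[-0.002,0,0.002,0.3,0,-0.005,0],[-0.002,0,0.002,0.45,0,-0.005,0],[-0.002,0,0.002,0.45,0,-0.005,0],[-0.002,0,0.002,0.45,0,-0.005,0]]'
python3 - <<'E'
from h import *
import cv2
from cell import camera
s,M=plan([[476.5,14.8,54]],-49.8); print(ff(s["eef_pos"]))
a=camera("scene")[:,:,::-1][130:270,260:460]; cv2.imwrite("pics/s2.png",cv2.resize(a,None,fx=4,fy=4))
E
```

```text
clock: 3.95
eef_pos: [477.1, 14.9, 125.1]
eef_rot: [0.582, 1.569, -1.858]
wrist_force: [0.4, -0.3, 0.2]
finger_gap: 0.6
t 3.95 tcp [477.1  14.9 125.1] F [ 0.4 -0.3  0.2] gap 0.6 j [-0.04  0.24  1.82 -0.    1.08  0.83]
toolx [-0.001 -0.002 -1.   ] tooly ang -49.8
-> [476.5  14.8  54. ] turn [-0.0002  0.0005 -0.0004] shift [ 0.2371 -0.0013  0.0013]
[-64.50452763 -15.28767578]
```

View pics/s2.png

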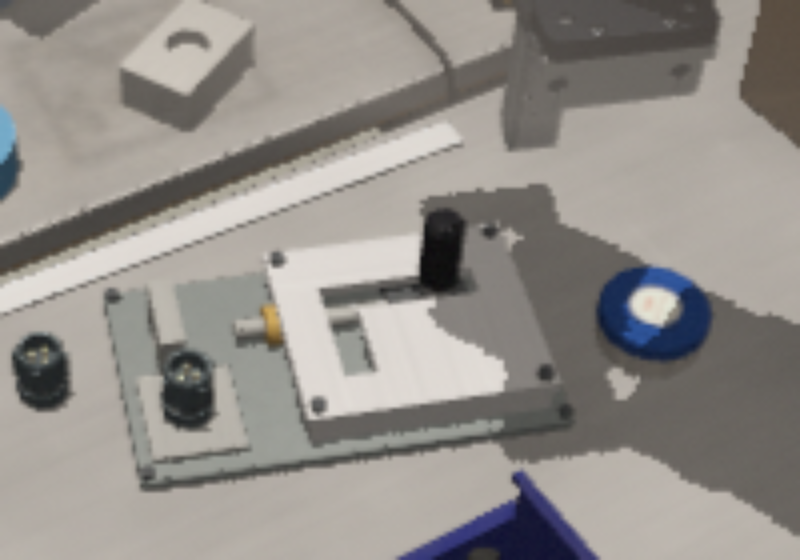

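Run:
```python
from h import *
for p in fix(P,[(x,y,117) for x in(-72.5,-56.5) for y in(-28,-3)]): print((proj("scene",p)[0]-[260,130])*4)
```

```text
[529.98935187 123.25141025]
[545.48784306 161.0157322 ]
[496.12966444 127.1514767 ]
[511.02480523 165.07578888]
```

```bash
python3 -m handwheel '[[0,0,0,0.12,0,0,0],[0,0,0,0.23,0,0,0],[0,0,0,0.23,0,0,0],[0,0,0,0.237,0,0,0]]'
python3 - <<'E'
from h import *
import cv2
from cell import camera
s,M=plan([fix(P,(-48,-15,54))[0]],-49.8); print(ff(s["eef_pos"]))
a=camera("scene")[:,:,::-1][130:270,260:460]; cv2.imwrite("pics/s3.png",cv2.resize(a,None,fx=4,fy=4))
E
```

```text
clock: 4.5
eef_pos: [478.4, 14.7, 56.2]
eef_rot: [1.828, 1.567, -0.612]
wrist_force: [0.5, -1.0, 0.0]
finger_gap: 0.4
t 4.5 tcp [478.4  14.7  56.2] F [ 0.5 -1.   0. ] gap 0.4 j [-0.04  0.34  1.87 -0.    0.92  0.83]
toolx [ 0.003 -0.002 -1.   ] tooly ang -49.8
-> [489.5  25.8  54. ] turn [-0.0001 -0.0003 -0.0011] shift [ 0.0073 -0.0042 -0.052 ]
[-63.61398773 -16.24255946]
```

View pics/s3.png

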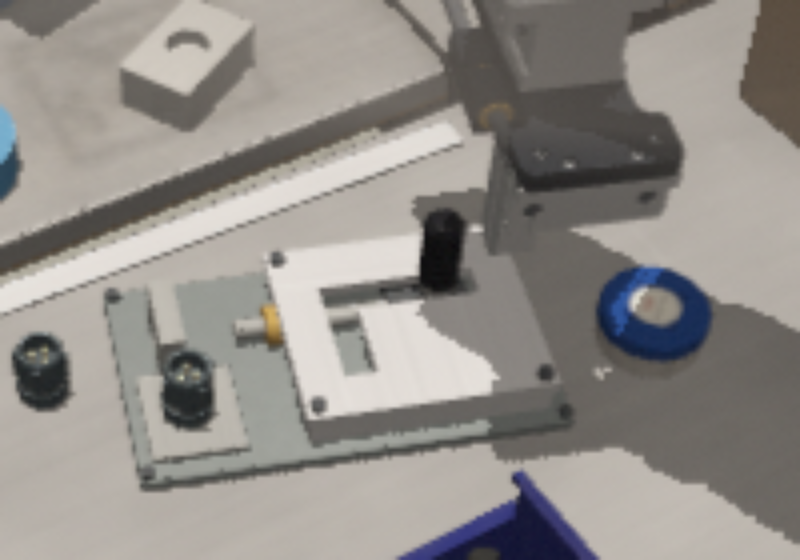

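```bash
python3 -m handwheel '[[0,0,-0.001,0.007,-0.004,-0.03,0],[0,0,-0.001,0.007,-0.004,-0.055,0],[0,0,-0.001,0.007,-0.004,-0.08,0],[0,0,-0.001,0.007,-0.004,-0.105,0],[0,0,-0.001,0.007,-0.004,-0.13,0],[0,0,-0.001,0.007,-0.004,-0.13,0]]'
python3 - <<'E'
from h import *
import cv2
from cell import camera
s,M=plan([fix(P,(-3,-15,54))[0]],-49.8); print(ff(s["eef_pos"]), "F fix",ff(s["wrist_force"][:2]+P[:2]))
a=camera("scene")[:,:,::-1][130:270,260:460]; cv2.imwrite("pics/s4.png",cv2.resize(a,None,fx=4,fy=4))
E
```

```text
clock: 5.3
eef_pos: [507.6, 41.3, 53.6]
eef_rot: [2.952, 1.57, 0.512]
wrist_force: [0.4, 0.2, -0.1]
finger_gap: 0.5
t 5.3 tcp [507.6  41.3  53.6] F [ 0.4  0.2 -0.1] gap 0.5 j [0.01 0.41 1.79 0.   0.95 0.88]
toolx [ 0.001  0.001 -1.   ] tooly ang -49.8
-> [523.9  54.8  54. ] turn [ 0.     -0.0003 -0.0001] shift [-0.0012  0.0007 -0.0707]
[-24.21451434 -14.80309915] F fix [ 0.4324999  -0.08470114]
```

View pics/s4.png

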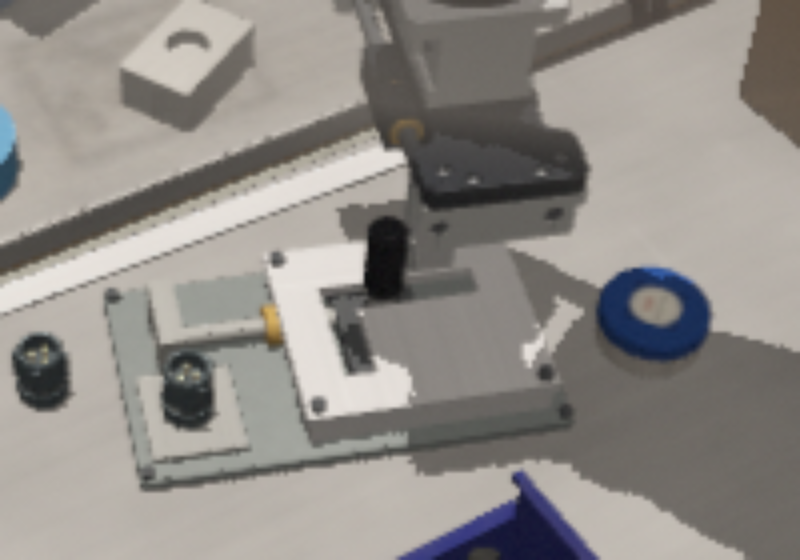

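```bash
python3 -m handwheel '[[0,0,0,0,0,-0.02,0],[0,0,0,0,0,-0.04,0],[0,0,0,0,0,-0.055,0],[0,0,0,0,0,-0.06,0],[0,0,0,0,0,-0.06,0]]'
python3 - <<'E'
from h import *
import cv2
from cell import camera
s,M=plan([fix(P,(-3,-15,54))[0]],-49.8); print(ff(s["eef_pos"]), "F fix",ff(s["wrist_force"][:2]+P[:2]))
a=camera("scene")[:,:,::-1][130:270,260:460]; cv2.imwrite("pics/s5.png",cv2.resize(a,None,fx=4,fy=4))
E
```

```text
clock: 5.98
eef_pos: [521.2, 52.8, 53.6]
eef_rot: [2.936, 1.57, 0.496]
wrist_force: [-0.6, -0.6, -0.3]
finger_gap: 0.5
t 5.97 tcp [521.2  52.8  53.6] F [-0.6 -0.6 -0.3] gap 0.5 j [0.03 0.44 1.75 0.   0.96 0.9 ]
toolx [ 0.001  0.001 -1.   ] tooly ang -49.8
-> [523.9  54.8  54. ] turn [ 0.     -0.0004 -0.0001] shift [-0.0015  0.0007 -0.0112]
[ -6.37133308 -14.79146016] F fix [-0.84863713 -0.12286523]
```

View pics/s5.png

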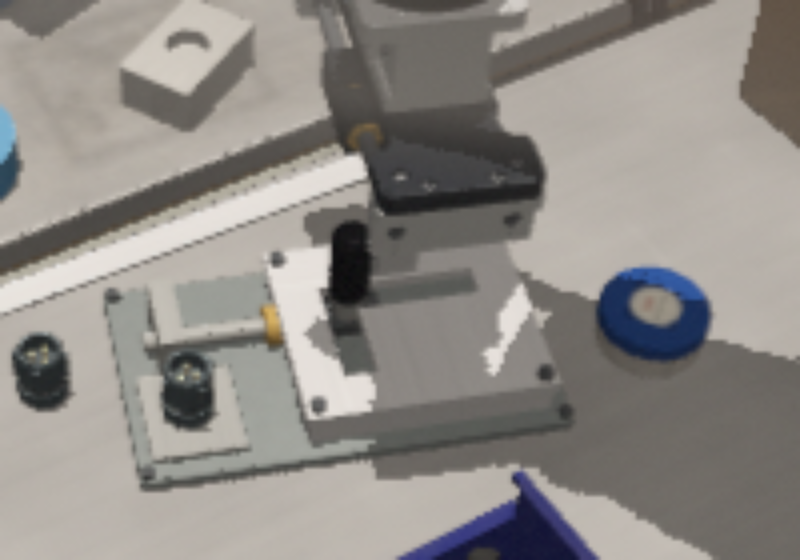

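```bash
python3 -m handwheel '[[0,0,0,0,0,-0.004,0],[0,0,0,0,0,-0.008,0],[0,0,0,0,0,-0.008,0],[0,0,0,0,0,-0.008,0]]';python3 -m handwheel '[[0,0,0,0,0,-0.004,0],[0,0,0,0,0,-0.008,0],[0,0,0,0,0,-0.008,0],[0,0,0,0,0,-0.008,0]]'
python3 - <<'E'
from h import *
s,M=plan([fix(P,(-3,-15,54))[0]],-49.8); print(ff(s["eef_pos"]), "F fix",ff(s["wrist_force"][:2]+P[:2]))
E
```

```text
clock: 6.52
eef_pos: [523.0, 54.3, 53.6]
eef_rot: [2.896, 1.569, 0.456]
wrist_force: [-2.3, -0.8, -1.0]
finger_gap: 0.4
clock: 7.02
eef_pos: [524.9, 55.9, 53.6]
eef_rot: [2.897, 1.569, 0.457]
wrist_force: [-0.9, -0.7, -0.2]
finger_gap: 0.6
t 7.03 tcp [524.9  55.9  53.6] F [-0.9 -0.7 -0.2] gap 0.6 j [0.04 0.44 1.73 0.   0.96 0.91]
toolx [ 0.001  0.001 -1.   ] tooly ang -49.8
-> [523.9  54.8  54. ] turn [-0.     -0.0005 -0.0001] shift [-0.0012  0.0005  0.0049]
[ -1.53001758 -14.85560332] F fix [-1.13905268  0.02100542]
```

```bash
python3 -m handwheel '[[0,0,0,0,0,-0.003,0],[0,0,0,0,0,-0.006,0],[0,0,0,0,0,-0.006,0],[0,0,0,0,0,-0.006,0]]'
python3 - <<'E'
from h import *
import cv2
from cell import camera
s,M=plan([fix(P,(-3,-15,54))[0]],-49.8); print(ff(s["eef_pos"]), "F fix",ff(s["wrist_force"][:2]+P[:2]))
a=camera("scene")[:,:,::-1][130:270,260:460]; cv2.imwrite("pics/s6.png",cv2.resize(a,None,fx=4,fy=4))
E
```

```text
clock: 7.52
eef_pos: [525.6, 56.5, 53.6]
eef_rot: [-0.273, 1.57, -2.713]
wrist_force: [-7.9, -5.0, 5.4]
finger_gap: 0.2
t 7.53 tcp [525.6  56.5  53.6] F [-7.9 -5.   5.4] gap 0.2 j [ 0.04  0.44  1.73 -0.    0.97  0.91]
toolx [-0.001 -0.    -1.   ] tooly ang -49.8
-> [523.9  54.8  54. ] turn [0.     0.0002 0.0001] shift [-0.0014  0.0006  0.0081]
[ -0.57124749 -14.808641  ] F fix [-9.19940663  1.28835472]
```

View pics/s6.png

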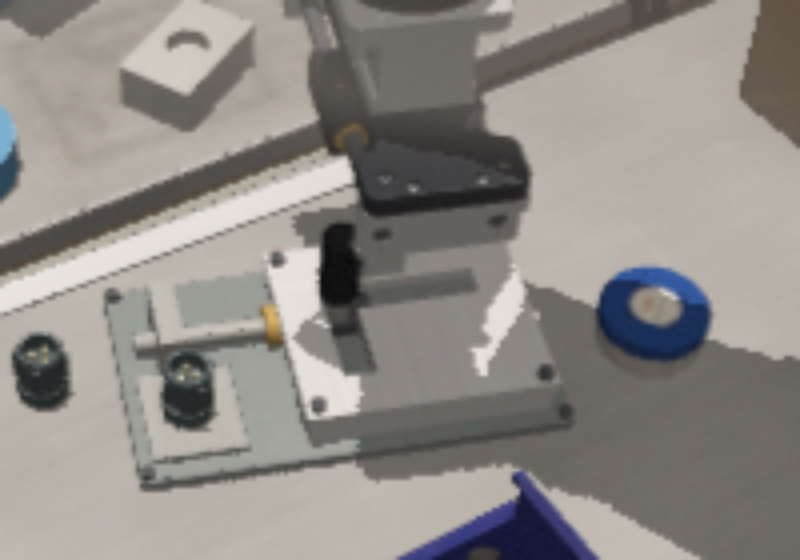

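```bash
python3 -m handwheel '[[0,0,0,0,0,0.05,0],[0,0,0,0,0,0.08,0],[0,0,0,0,0.06,0.08,0],[0,0,0,0,0.12,0.08,0],[0,0,0,0,0.12,0.08,0],[0,0,0,0,0.12,0.02,0],[0,0,0,0,0.12,-0.03,0],[0,0,0,0,0.12,-0.054,0],[0,0,0,0,0.12,-0.054,0],[0,0,0,0,0.12,-0.054,0]]'
python3 - <<'E'
from h import *
import cv2
from cell import camera
s,M=plan([fix(P,(15.5,-38,54))[0],fix(P,(15.5,2.5,54))[0]],-49.8); print(ff(s["eef_pos"]), "F fix",ff(s["wrist_force"][:2]+P[:2]))
a=camera("scene")[:,:,::-1][130:270,260:460]; cv2.imwrite("pics/s7.png",cv2.resize(a,None,fx=4,fy=4))
a=camera("top")[:,:,::-1][155:290,270:410]; cv2.imwrite("pics/t7.png",cv2.resize(a,None,fx=4,fy=4))
E
```

```text
clock: 8.82
eef_pos: [560.9, 39.3, 53.5]
eef_rot: [-0.356, 1.57, -2.796]
wrist_force: [1.0, 0.5, -0.9]
finger_gap: 0.3
t 8.82 tcp [560.9  39.3  53.5] F [ 1.   0.5 -0.9] gap 0.3 j [ 0.01  0.51  1.63 -0.    1.    0.87]
toolx [-0.001 -0.    -1.   ] tooly ang -49.8
-> [552.9  49.2  54. ] turn [0.     0.0003 0.0001] shift [-0.0017 -0.0424 -0.0006]
-> [526.7  80.1  54. ] turn [0.     0.0003 0.0001] shift [-0.0017 -0.1774 -0.0006]
[ 15.30662446 -50.72199055] F fix [ 1.05011486 -0.28345683]
```

View pics/s7.png

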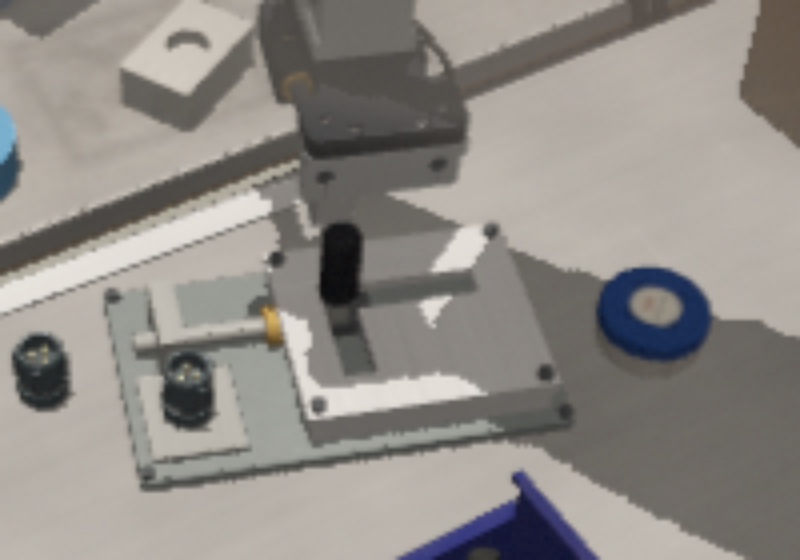

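View pics/t7.png

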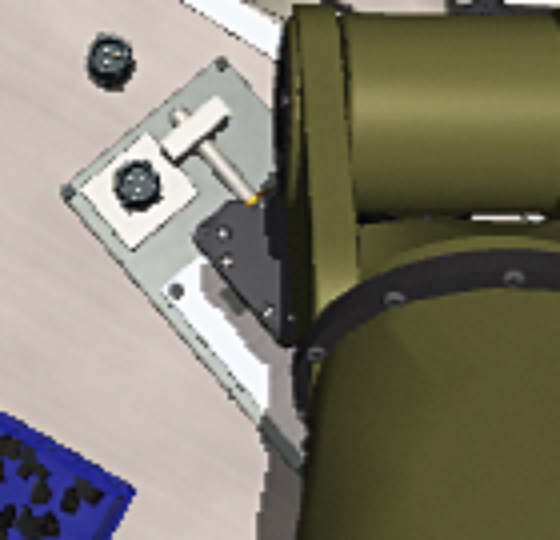

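```bash
python3 -m handwheel '[[0,0,0,0,-0.025,0,0],[0,0,0,0,-0.05,0,0],[0,0,0,0,-0.075,0,0],[0,0,0,0,-0.1,0,0],[0,0,0,0,-0.125,0,0],[0,0,0,0,-0.15,0,0],[0,0,0,0,-0.155,0,0],[0,0,0,0,-0.155,0,0]]'
python3 - <<'E'
from h import *
import cv2
from cell import camera
s,M=plan([fix(P,(15.5,2.5,54))[0]],-49.8); print(ff(s["eef_pos"]), "F fix",ff(s["wrist_force"][:2]+P[:2]))
a=camera("scene")[:,:,::-1][130:270,260:460]; cv2.imwrite("pics/s8.png",cv2.resize(a,None,fx=4,fy=4))
E
```

```text
clock: 9.93
eef_pos: [531.0, 75.0, 53.7]
eef_rot: [-0.603, 1.57, -3.043]
wrist_force: [0.0, -0.2, -0.3]
finger_gap: 0.4
t 9.93 tcp [531.   75.   53.7] F [ 0.  -0.2 -0.3] gap 0.4 j [ 0.07  0.46  1.71 -0.    0.97  0.94]
toolx [-0.001 -0.    -1.   ] tooly ang -49.8
-> [526.7  80.1  54. ] turn [-0.      0.0001  0.0001] shift [-0.0011 -0.0224 -0.0001]
[15.45876376 -4.21932431] F fix [-0.1186206  -0.21464549]
```

View pics/s8.png

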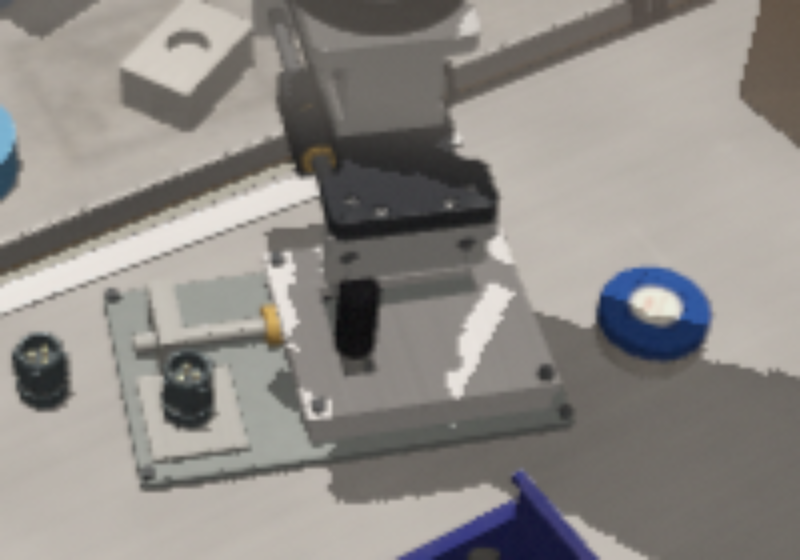

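The stud is moving along the short leg and the bolt is still at the corner. I'll push gently the rest of the way to the stop.

```bash
python3 -m handwheel '[[0,0,0,0,-0.01,0,0],[0,0,0,0,-0.018,0,0],[0,0,0,0,-0.018,0,0],[0,0,0,0,-0.018,0,0]]'; python3 -m handwheel '[[0,0,0,0,-0.004,0,0],[0,0,0,0,-0.008,0,0],[0,0,0,0,-0.008,0,0],[0,0,0,0,-0.008,0,0]]'
python3 - <<'E'
from h import *
s,M=plan([fix(P,(15.5,2.5,54))[0]],-49.8); print(ff(s["eef_pos"]), "F fix",ff(s["wrist_force"][:2]+P[:2]))
E
```

```text
clock: 10.48
eef_pos: [527.6, 79.1, 53.6]
eef_rot: [-0.858, 1.57, 2.984]
wrist_force: [0.0, 0.3, 0.5]
finger_gap: 0.2
clock: 10.98
eef_pos: [526.2, 80.8, 53.7]
eef_rot: [-0.631, 1.57, -3.071]
wrist_force: [1.9, -3.3, -0.4]
finger_gap: 0.5
t 10.97 tcp [526.2  80.8  53.7] F [ 1.9 -3.3 -0.4] gap 0.5 j [0.08 0.45 1.72 0.   0.97 0.95]
toolx [-0. -0. -1.] tooly ang -49.8
-> [526.7  80.1  54. ] turn [-0.0001  0.0001  0.0001] shift [-0.0011  0.0029 -0.    ]
[15.49183342  3.37511495] F fix [-0.68979734 -3.78225873]
```

```bash
python3 -m handwheel '[[0,0,0,0,-0.003,0,0],[0,0,0,0,-0.006,0,0],[0,0,0,0,-0.006,0,0],[0,0,0,0,-0.006,0,0]]'
python3 - <<'E'
from h import *
import cv2
from cell import camera
s,M=plan([fix(P,(15.5,2.5,54))[0]],-49.8); print(ff(s["eef_pos"]), "F fix",ff(s["wrist_force"][:2]+P[:2]))
a=camera("scene")[:,:,::-1][130:270,260:460]; cv2.imwrite("pics/s9.png",cv2.resize(a,None,fx=4,fy=4))
E
```

```text
clock: 11.48
eef_pos: [525.6, 81.5, 53.8]
eef_rot: [1.761, 1.569, -0.679]
wrist_force: [5.3, -8.7, -1.6]
finger_gap: 0.7
t 11.47 tcp [525.6  81.5  53.8] F [ 5.3 -8.7 -1.6] gap 0.7 j [ 0.09  0.45  1.72 -0.    0.97  0.96]
toolx [ 0.001 -0.001 -1.   ] tooly ang -49.8
-> [526.7  80.1  54. ] turn [-0.0002 -0.0001 -0.0005] shift [-0.0005  0.0059  0.0002]
[15.5552193   4.28154222] F fix [ -1.51816415 -10.04496401]
```

View pics/s9.png

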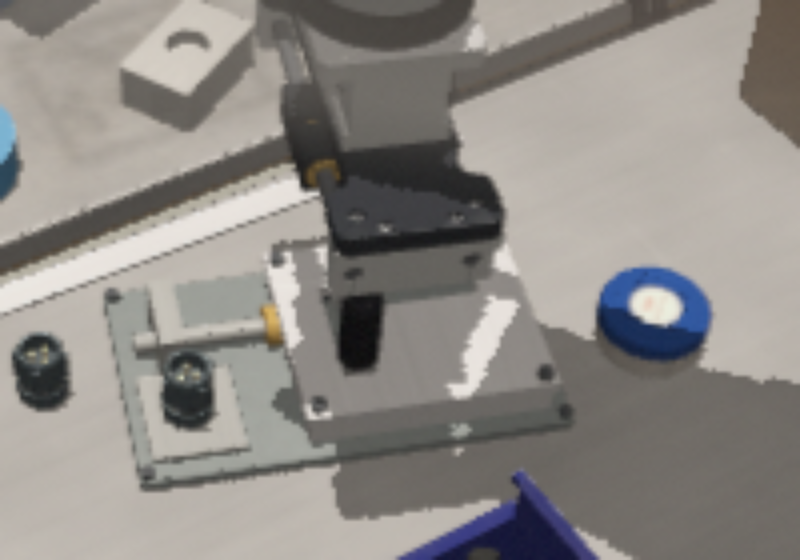

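```bash
python3 -m handwheel '[[0,0,0,0,0.02,0,0],[0,0,0,0,0.06,0,0],[0,0,0,0,0.1,0,0],[0,0,0,0,0.1,0,0],[0,0,0,-0.15,0.1,0,0],[0,0,0,-0.35,0.1,0,0],[0,0,0,-0.55,0.1,0,0],[0,0,0,-0.75,0.1,0,0],[0,0,0,-0.95,0.1,0,0],[0,0,0,-1,0.1,0.3,0],[0,0,0,-1,0.2,0.5,0],[0,0,0,-1,0.3,0.7,0]]'; python3 -m handwheel '[[0,0,0,-0.3,0.1,0.1,0],[0,0,0,-0.3,0.2,0.2,0],[0,0,0,-0.3,0.3,0.3,0],[0,0,0,-0.3,0.3,0.3,0]]'
python3 - <<'E'
from h import *
import cv2
from cell import camera
s,M=plan([]); 
a=camera("scene")[:,:,::-1]; cv2.imwrite("pics/sA.png",a); cv2.imwrite("pics/s10.png",cv2.resize(a[130:270,260:460],None,fx=4,fy=4))
a=camera("top")[:,:,::-1]; cv2.imwrite("pics/tA.png",a); cv2.imwrite("pics/t10.png",cv2.resize(a[155:290,270:410],None,fx=4.2,fy=4.2,interpolation=cv2.INTER_CUBIC))
for n,o,k in(("scene",(260,130),4),("top",(270,155),4.2)):
  for z in(32,75): print(n,z,(proj(n,fix(P,(15,25,z)))[0]-o)*k)
E
```

```text
clock: 13.02
eef_pos: [436.8, -91.6, 353.7]
eef_rot: [1.962, 1.568, -0.478]
wrist_force: [0.9, -0.6, -0.4]
finger_gap: 0.8
clock: 13.52
eef_pos: [425.6, -220.4, 443.3]
eef_rot: [1.946, 1.57, -0.497]
wrist_force: [0.7, -0.3, -0.5]
finger_gap: 0.4
t 13.53 tcp [ 425.6 -220.4  443.3] F [ 0.7 -0.3 -0.5] gap 0.4 j [-0.55  0.08  1.27  0.    1.8   0.32]
toolx [ 0.001 -0.001 -1.   ] tooly ang -50.0
scene 32 [356.82085903 354.70343044]
scene 75 [362.86757807 293.1534067 ]
top 32 [253.45382503 309.68653834]
top 75 [258.22951857 303.97011962]
```

View pics/s10.png

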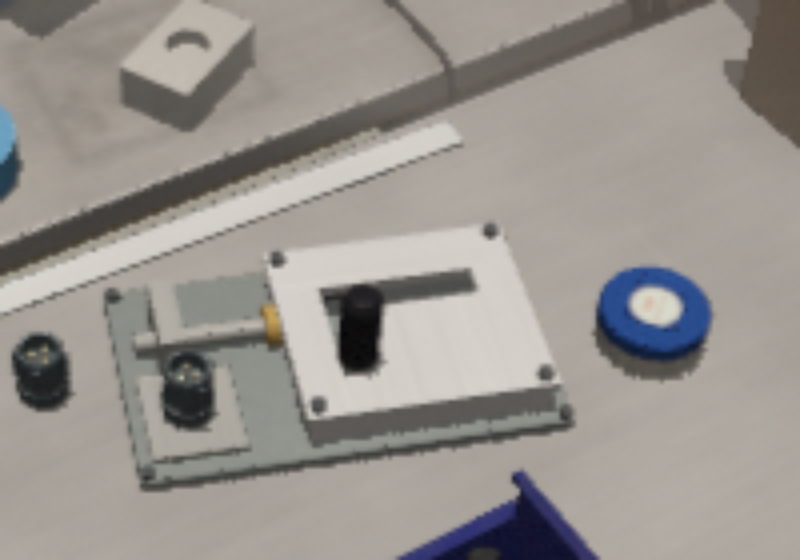

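View pics/t10.png

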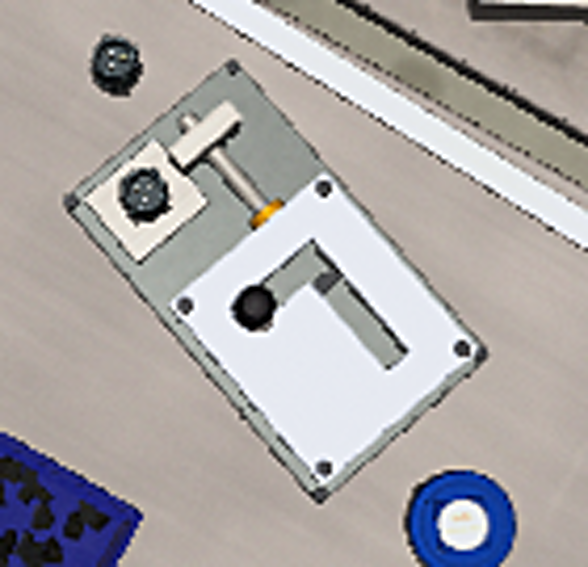

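The top view shows the head at (254,303), against (258,304) predicted for the end of the short leg. The bolt passes through the lug and the loose parts haven't moved. I'm handing it in.

```bash
python3 -c "
from cell import order,telemetry
s=telemetry.read_state(); print(s['clock'],s['wrist_force'].round(1),abs(s['qd']).max()); print(order.sign_off())"
```

```text
13.625 [0.  0.2 0.1] 0.027554775035141137
the job is handed in; nothing more can be done
None
```

The nest carrier is locked, and I handed the job in at 13.6 s on the clock. With the fingers shut, I pushed the stud along the long leg to its stop. I then came round to the other side and pushed it along the short leg to its stop, and backed the arm away.

**Last checks:**
- **Stops:** I felt about 9 N at the corner and about 10 N at the end of the short leg. Both came about 2 mm past where I had predicted, which is within the calibration error.
- **Pictures:** the final views from both cameras show the bolt through the lug and the stud at the end of the short leg. In the top view it is within about 1 pixel (roughly 2 mm) of the predicted position. The stud head looks seated, but I did not measure its height.
- **Loose parts:** the spare connector, grease tin and nest blank look unmoved in the pictures.
- **Forces:** the highest wrist force I read was about 11 N. I only read it at the end of each move, so brief peaks in between would not show.
- **At hand-in:** the arm was clear and the wrist force was near zero.

No check failed. The only disagreement was in the camera views: the fingertips appeared 2–4 pixels from where I had projected them. It did not affect the pushes.

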